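# Third hand at the glass mounting jig

## Task

Pick up the long narrow slab of fused glass with a gentle grip, lay it flat in the plywood mounting jig, centred and square to the sprung aluminium bar, and push it end-on against that bar with a steady force of about 10 N, which drives the bar back by some 12 mm, never a hard shove. I will then screw the clip down behind it, so be my third hand: finish while still holding it pressed like that, without letting go. Leave the other things on the table where they are.

Things in the scene. Friction and masses are not known exactly. Their poses are not given: they have to be found in the camera images.
- glass_bar: The slab to handle: the long narrow one of three pieces of the same blue-green fused glass, 120 (x) x 50 (y) x 12 mm (z up), 0.13 to 0.25 kg, lying flat. Origin: centre of its underside. Either end may go to the bar. It chips: grip it with 30 N or less (limit: 90 N for its contact forces with both fingers added up) and never push it on the bar with over 20 N.
- mount: Plywood jig fixed on the table, board 295 (x) x 200 (y) x 12 mm; origin on the table, board from x = -145 to 150 mm; +x is the way to push. The slab lies on the board (z = 12 mm) along y = 0. Side battens 10 mm high, inner faces y = +-81 mm. Backing block x = 112 to 132, top z = 38 mm. Clip at x = -135 to -107, 44 mm wide, top z = 19 mm.
- sprung_bar: Rubber-faced bar across the jig, 100 (y) x 17 x 22 mm high, bottom 13 mm above the table; slides along the jig's x. Origin: middle of the lower edge of its rubber face, axes as the jig's. At rest the face is at x = 60 mm in the jig. Spring: 0.8 N per mm from zero (10 N = 12.5 mm), springs back, travel ends at 25 mm. Friction on the board adds to the wrist's force: judge by the bar.
- bar_face (a point): Middle of the bar's rubber face, 18 mm above the table: where the slab's end should press. Moves with the bar.
- glass_square: Other glass piece, to be left alone: 80 x 80 x 12 mm, origin at the centre of its underside.
- glass_disc: Other glass piece, to be left alone: round, 90 mm across, 12 mm thick, origin at the centre of its underside.
- tape_roll: Roll of tape lying flat, 68 mm across, 24 mm high; leave alone. Origin at the centre of its underside.
- screwdriver: Screwdriver, 190 mm long, lying on the right of the table; leave alone.
- jar: Small closed glass jar with a steel lid, 60 mm across, 85 mm high; leave alone. Origin at the centre of its underside.
Mind the look-alikes: they are no part of the job. What is shaped like the glass_bar but orange is not meant.

How it is judged:
On the way:
1. the long slab is lifted clear of the table in the fingers (height (world z) of glass_bar above 0.03 m and contact force between the fingers and glass_bar above 2 N), for 0.2 s.
At the end, for the whole second after the job is handed in: Through the last second the fingers still hold or push the slab, which presses on the sprung bar with 6 to 14 N, lies on the jig's board (underside within 4 mm of it, level within 3.4 degrees), is within 12 mm of the jig's centreline, within 4.6 degrees of square to the bar, and is still (contact force between glass_bar and sprung_bar between 6 and 14 N and z of glass_bar in the frame of mount between 0.008 and 0.016 m and y of glass_bar in the frame of mount between -0.012 and 0.012 m and angle between the x axis of glass_bar and the x axis of mount, either way round below 0.08 rad and angle between glass_bar's own z axis and vertical below 0.06 rad and contact force between the fingers and glass_bar above 2 N and linear speed of glass_bar below 0.01 m/s); the arm keeps its last pose, push and grip.
It fails at once if the glass is squeezed too hard (contact forces of the fingers on the slab add up to more than 90 N) (contact force between the fingers and glass_bar above 90 N).
It fails at once if the glass is shoved onto the sprung bar with more than 20 N (contact force between glass_bar and sprung_bar above 20 N).
It fails at once if another thing on the table is moved by more than 30 mm (distance of any of glass_square, glass_disc, tape_roll, screwdriver, jar from where it was at the start of the episode above 0.03 m).
It also fails if it takes over 48 s, if anything falls off the work surface, if the arm or the gripper's body presses on something with over 40 N, if the wrist force passes 120 N, or if a joint passes its speed limit or range.

## Robot

A 6-joint arm with a two-finger parallel gripper is mounted at the origin on the work surface. World frame = base frame: x ahead of the robot, y to its left, z up, the work surface at z = 0. Lengths are in m, angles in rad, forces in N, time in s.
With the tool pointing down it reaches from about 0.375 to 0.9 m from the base axis. Payload 3.1 kg.
Tool frame: the origin (TCP) lies between the finger pads; the fingertips stand 11 mm ahead of it and the grasp point (between the pads) lies 8 mm behind it; z points along the fingers, y is the line along which they close (so a half turn about z gives the same grasp; the last joint's range is limited). The gripper opens to 87 mm and grips with 3 to 60 N. Pads are 19 mm wide; open, the fingers measure 117 mm over their backs; the gripper's body (75 mm by 190 mm) begins 51 mm behind the grasp point.
Start: joints at [1.163, 0.527, 1.433, -0, 1.181, -0.178], TCP at [0.142, 0.609, 0.234] pointing down, gripper open.
Joint ranges: [-3.08, 3.08], [-0.75, 2.2], [0.22, 2.44], [-1.43, 4.57], [0, 2.65], [-2.85, 2.85]. Speed limits (rad/s): [2.79, 2.79, 3.14, 3.14, 3.14, 3.14].

## Interface

Orientations are given as a unit quaternion [x, y, z, w].
In Python, from rig import get_obs, camera, hand_in gives the robot as it stands.
- The arm moves only by the shell command python3 -m pendant 'ROWS' [FORCE]. ROWS is JSON, a list that holds one entry, the list of rows, each a list of 7 numbers: the shift along the tool's x, y, z in m, then the turn, a rotation vector about the tool's x, y, z in degrees, then the opening, from 0 (shut) to 1 (fully open). In form: [[[x, y, z, ax, ay, az, fingers], ...]]. A call has exactly 5 rows; each row shifts and turns the commanded pose from where the row before left it, along the tool's axes as they then stand; what a row does not reach is not made up. A row lasts 1/8 s, in which the tool goes at most 62.5 mm and 10.7 degrees, less where a joint would pass 70% of its speed; a pose out of reach is approached as far as the arm can. A call with a gripper value outside its range is refused whole. The fingers move at their own pace and stop on an object; FORCE is the grip in N (left out, the last holds). Time passes only in rows, so rows that do not move let the fingers close, or fill a call up. It gives the time, the measured TCP pose, the force, the opening and the grip force at its end, in the units of the state.
- get_obs(): the state, without advancing time (a new reading comes with each control period).
- camera(name): name is "scene" or "top"; returns a dict with "img" (384x512x3 uint8, red, green, blue), "intrinsics" (3x3 intrinsics, pixels), "k1" (the pictures are not rectified: a ray, as slopes to the right and down, at radius r is drawn at 1 + k1 r^2 times it, then the intrinsics apply), "R" (3x3) and "t" (3): a world point X has camera coordinates R X + t. Camera axes: x right, y down, z forward; pixel columns grow to the right and rows downward; lengths in m; the calibration is good to about 2 mm. A picture is of the moment at which its call begins. There is no depth.
- hand_in(): hands the job in; it is judged then, once.
The state is a dict: "time": time; "q": joint angles; "joint_velocities": joint speeds; "joint_torque": joint torques, N m; "position": TCP position; "tool_rot": TCP orientation; "ft_force": force on the tool from outside, world axes, zero at the start; "moment": the same for the moment, N m; "grip_width": finger opening in m; "grip_force": force on a finger pad.
Only numpy, scipy, OpenCV 4.12 (cv2) and the standard library are available. Lean on these libraries where they do the work, as an engineer would, in place of code of your own. Each camera call takes 0.05 s, during which the arm holds its last target. There are 200 camera calls.

## Working session

There is one attempt and no reset: what is moved stays moved. The work goes in short steps, Python scripts to look and compute and a shell command to move; the robot and the scene stay as the last step left them, time stands still between calls to the robot, and variables do not carry over. Pictures are saved under pics/ and viewed, at most 10 in all, crops included, and the job is handed in when it is done.

```bash
mkdir -p pics; cat > h.py <<'E'
import numpy as np, cv2
from rig import get_obs, camera, hand_in
def pix2w(c,uv,z):
    K=np.array(c["intrinsics"]);R=np.array(c["R"]);t=np.array(c["t"])
    out=[]
    for u,v in uv:
        d=np.array([(u-K[0,2])/K[0,0],(v-K[1,2])/K[1,1]]);s=d.copy()
        for _ in range(20): s=d/(1+c["k1"]*(s@s))
        r=R.T@np.array([s[0],s[1],1]);o=-R.T@t
        out.append(o+r*(z-o[2])/r[2])
    return np.array(out)
def w2pix(c,X):
    K=np.array(c["intrinsics"]);p=np.array(c["R"])@np.array(X)+np.array(c["t"]);s=p[:2]/p[2]
    s=s*(1+c["k1"]*(s@s));return K[0,0]*s[0]+K[0,2],K[1,1]*s[1]+K[1,2]
def snap(name,fn,crop=None,scale=1):
    c=camera(name);im=np.array(c["img"])[:,:,::-1]
    if crop: u0,v0,u1,v1=crop;im=im[v0:v1,u0:u1]
    im=cv2.resize(im,None,fx=scale,fy=scale,interpolation=cv2.INTER_CUBIC)
    cv2.imwrite("pics/"+fn,im);return c
E
python3 - <<'E'
from h import *
a=snap("top","top1.png",None,1.5);b=snap("scene","scene1.png",None,1.5)
for c in(a,b): print(c["intrinsics"],c["k1"],-np.array(c["R"]).T@c["t"])
print(get_obs())
E
```

```text
[[399.295749     0.         260.74305967]
 [  0.         399.295749   191.84106612]
 [  0.           0.           1.        ]] -0.02219701176986349 [ 0.40256886 -0.07214652  1.08508534]
[[426.87411484   0.         260.12509564]
 [  0.         426.87411484 193.25548263]
 [  0.           0.           1.        ]] -0.1437204832631927 [0.79250245 0.39412923 0.83193176]
{'time': 0.1, 'q': array([ 1.16349865e+00,  5.28371418e-01,  1.43378407e+00,  4.92028388e-06,
        1.18144582e+00, -1.78489655e-01]), 'joint_velocities': array([ 4.10017606e-04, -2.51629368e-03, -4.45395674e-03,  1.12267371e-03,
       -5.36638330e-05,  1.54933884e-03]), 'joint_torque': array([-6.27533227e-04, -4.40987349e+01, -1.77149892e+01,  6.34478359e-02,
        5.33785298e-02, -5.01133684e-05]), 'position': array([0.14145985, 0.60810671, 0.23266744]), 'tool_rot': array([ 1.14155487e-01,  9.93462388e-01, -9.60900852e-04, -2.92152133e-04]), 'ft_force': array([0.07244154, 0.15243934, 0.04917112]), 'moment': array([0.00218296, 0.03913584, 0.02063249]), 'grip_force': 0.0, 'grip_width': 0.08695861670406586}
```

View pics/top1.png

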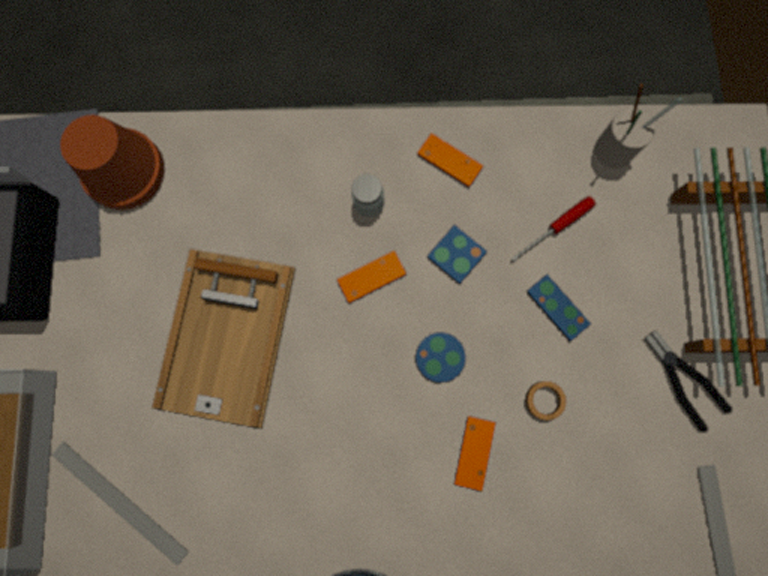

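View pics/scene1.png

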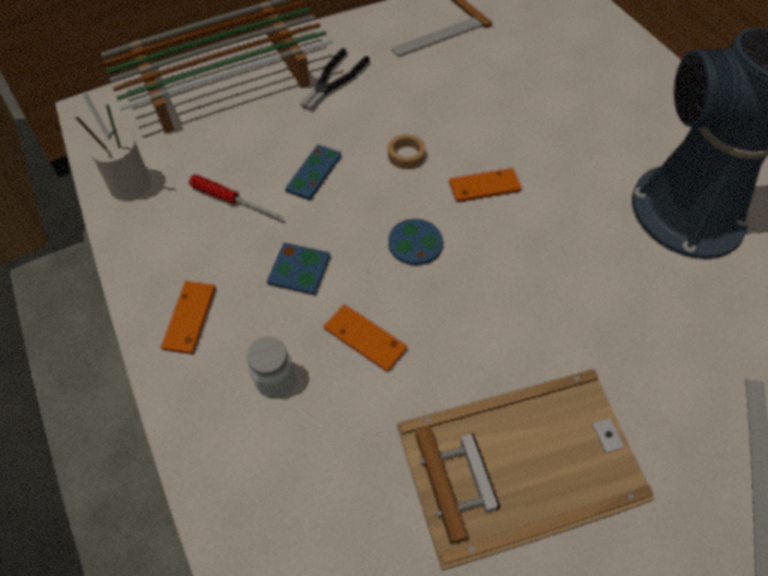

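Candidates in the top view (shown at 1.5x):
- Blue-green long slab at (558,308): my choice, by its shape and colour.
- Blue-green square at (457,253) and disc at (440,357): look-alikes.
- Orange long bars at (450,160), (372,277) and (475,453): not meant.

The jig is at about (225,340), with the sprung bar at (230,298). The push goes up the image, which is away from the robot. Next I'll check close crops.

```bash
python3 - <<'E'
from h import *
c=camera("top");im=np.array(c["img"])[:,:,::-1]
a=cv2.resize(im[170:240,340:405],None,fx=8,fy=8,interpolation=cv2.INTER_CUBIC)
b=cv2.resize(im[160:290,95:205],None,fx=4.6,fy=4.6,interpolation=cv2.INTER_CUBIC)
cv2.imwrite("pics/slab.png",a);cv2.imwrite("pics/jig.png",b);print(a.shape,b.shape)
E
```

```text
(560, 520, 3) (598, 506, 3)
```

View pics/slab.png

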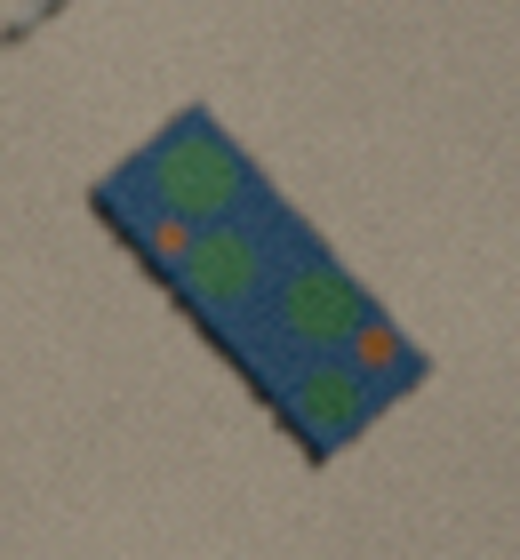

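View pics/jig.png

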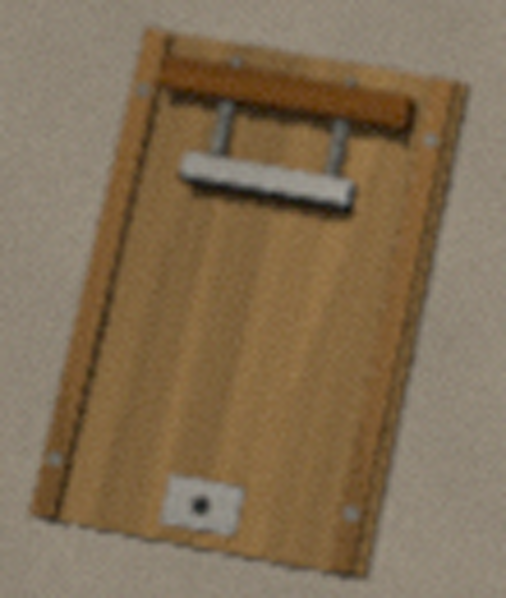

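The slab crop shows the long blue-green slab with top corners at (198,103), (93,195), (318,462) and (430,366). In the jig crop, the outer corners are (148,28), (33,515), (368,577) and (467,83). The clip is at about (201,505), and the bar's top front edge runs from (180,177) to (350,207).

```bash
cat > pose.py <<'E'
from h import *
def fit(P,W):
    P=np.array(P,float);W=np.array(W)[:,:2];p=P-P.mean(0);w=W-W.mean(0)
    a=np.arctan2((p[:,0]*w[:,1]-p[:,1]*w[:,0]).sum(),(p*w).sum())
    R=np.array([[np.cos(a),-np.sin(a)],[np.sin(a),np.cos(a)]]);t=W.mean(0)-R@P.mean(0)
    return t,a,np.abs(P@R.T+t-W).max()
def crop(uv,s,o): return (np.array(uv)+.5)/s-.5+np.array(o)
E
python3 - <<'E'
from pose import *
c=camera("top")
W=pix2w(c,crop([(198,103),(93,195),(318,462),(430,366)],8,(340,170)),.012)
print(fit([(.06,-.025),(.06,.025),(-.06,.025),(-.06,-.025)],W))
J=pix2w(c,crop([(148,28),(33,515),(368,577),(467,83)],4.6,(95,160)),.022);print(J)
t,a,e=fit([(.15,.1),(-.145,.1),(-.145,-.1),(.15,-.1)],J);print(t,a,e)
R=np.array([[np.cos(a),-np.sin(a)],[np.sin(a),np.cos(a)]])
K=pix2w(c,crop([(168,475),(244,487),(237,535),(160,522)],4.6,(95,160)),.019)
print("clip",(K[:,:2]-t)@R)
B=pix2w(c,crop([(180,177),(350,207),(187,152),(355,180)],4.6,(95,160)),.035)
print("bar",(B[:,:2]-t)@R)
from scipy.spatial.transform import Rotation as Ro
print(Ro.from_quat(get_obs()["tool_rot"]).as_matrix().round(3))
E
```

```text
(array([ 0.55570636, -0.36274423]), np.float64(0.6719821264411098), np.float64(0.0020349350190732585))
[[0.66919032 0.30670962 0.022     ]
 [0.38321253 0.35888921 0.022     ]
 [0.34761317 0.16504738 0.022     ]
 [0.6333676  0.11429219 0.022     ]]
[0.50588612 0.23668122] -0.17961236913749917 0.002799496880021221
clip [[-0.10714351  0.02755004]
 [-0.10617351 -0.01729137]
 [-0.13328233 -0.01919305]
 [-0.13385625  0.02615083]]
bar [[ 0.06189565  0.05393397]
 [ 0.06146637 -0.04789928]
 [ 0.07702301  0.05320899]
 [ 0.07747002 -0.04745918]]
[[-0.974  0.227 -0.001]
 [ 0.227  0.974 -0.001]
 [ 0.    -0.001 -1.   ]]
```

Taking the bar and clip centres into account, I put the jig origin at about (0.5075, 0.240), yaw −0.18. The slab is at (0.556, −0.363), yaw 0.672. Next is a row planner, which only prints numbers.

```bash
cat > plan.py <<'E'
from h import *
from scipy.spatial.transform import Rotation as Ro
def plan(targets,yaw,grip,step=.055,n=None):
    """waypoints xyz (world), turn to tool-y yaw (deg, signed turn given as final-yaw minus now) spread over rows"""
    o=get_obs();p=o["position"].copy();M=Ro.from_quat(o["tool_rot"]).as_matrix()
    y0=np.degrees(np.arctan2(M[1,1],M[0,1]));tot=yaw-y0
    pts=[p.copy()];
    for t in targets:
        t=np.array(t);a=pts[-1];k=int(np.ceil(np.linalg.norm(t-a)/step));pts+=[a+(t-a)*i/k for i in range(1,k+1)]
    k=max(len(pts)-1,int(np.ceil(abs(tot)/10)));k+=-k%5
    pts+= [pts[-1]]*(k+1-len(pts))
    rem=tot;cur=p;rows=[]
    for i in range(1,k+1):
        d=(M.T@(pts[i]-cur)).round(3);az=np.clip(-rem,-10,10).round(1)
        rows.append([float(x) for x in d]+[0,0,float(az),grip])
        cur=cur+M@d;M=M@Ro.from_rotvec([0,0,np.radians(az)]).as_matrix();rem+=az
    for i in range(0,k,5): print([rows[i:i+5]])
    print("end",cur,"left",rem, "y0",y0)
E
python3 -c "
from plan import *
plan([(.45,.2,.2),(.5557,-.3627,.1)],-51.5,1)"
```

```text
[[[-0.039, -0.033, 0.003, 0, 0, 10.0, 1], [-0.045, -0.025, 0.004, 0, 0, 10.0, 1], [-0.048, -0.018, 0.003, 0, 0, 10.0, 1], [-0.05, -0.008, 0.003, 0, 0, 10.0, 1], [-0.051, -0.0, 0.004, 0, 0, 10.0, 1]]]
[[[-0.051, 0.009, 0.003, 0, 0, 10.0, 1], [-0.048, 0.018, 0.003, 0, 0, 10.0, 1], [-0.044, 0.025, 0.004, 0, 0, 10.0, 1], [-0.039, 0.033, 0.003, 0, 0, 10.0, 1], [-0.033, 0.04, 0.003, 0, 0, 10.0, 1]]]
[[[-0.043, 0.029, 0.009, 0, 0, 10.0, 1], [-0.038, 0.036, 0.01, 0, 0, 10.0, 1], [-0.031, 0.042, 0.009, 0, 0, 8.4, 1], [-0.024, 0.045, 0.009, 0, 0, -0.0, 1], [-0.024, 0.046, 0.009, 0, 0, -0.0, 1]]]
[[[-0.025, 0.047, 0.009, 0, 0, -0.0, 1], [-0.024, 0.046, 0.009, 0, 0, -0.0, 1], [-0.024, 0.046, 0.009, 0, 0, -0.0, 1], [-0.025, 0.046, 0.01, 0, 0, -0.0, 1], [-0.024, 0.046, 0.009, 0, 0, -0.0, 1]]]
[[[-0.024, 0.046, 0.009, 0, 0, -0.0, 1], [-0.0, -0.0, -0.0, 0, 0, -0.0, 1], [-0.0, -0.0, -0.0, 0, 0, -0.0, 1], [-0.0, -0.0, -0.0, 0, 0, -0.0, 1], [-0.0, -0.0, -0.0, 0, 0, -0.0, 1]]]
end [ 0.55610004 -0.36291497  0.09994072] left 0.01097819324203364 y0 76.88902180675795
```

```bash
python3 -m pendant '[[[-0.039,-0.033,0.003,0,0,10,1],[-0.045,-0.025,0.004,0,0,10,1],[-0.048,-0.018,0.003,0,0,10,1],[-0.05,-0.008,0.003,0,0,10,1],[-0.051,0,0.004,0,0,10,1]]]' 25
python3 -m pendant '[[[-0.051,0.009,0.003,0,0,10,1],[-0.048,0.018,0.003,0,0,10,1],[-0.044,0.025,0.004,0,0,10,1],[-0.039,0.033,0.003,0,0,10,1],[-0.033,0.04,0.003,0,0,10,1]]]'
python3 -m pendant '[[[-0.043,0.029,0.009,0,0,10,1],[-0.038,0.036,0.01,0,0,10,1],[-0.031,0.042,0.009,0,0,8.4,1],[-0.024,0.045,0.009,0,0,0,1],[-0.024,0.046,0.009,0,0,0,1]]]'
python3 -m pendant '[[[-0.025,0.047,0.009,0,0,0,1],[-0.024,0.046,0.009,0,0,0,1],[-0.024,0.046,0.009,0,0,0,1],[-0.025,0.046,0.01,0,0,0,1],[-0.024,0.046,0.009,0,0,0,1]]]'
python3 -m pendant '[[[-0.024,0.046,0.009,0,0,0,1],[0,0,0,0,0,0,1],[0,0,0,0,0,0,1],[0,0,0,0,0,0,1],[0,0,0,0,0,0,1]]]'
python3 -c "
from plan import *
plan([(.5557,-.3627,.06)],-51.5,1)
snap('top','t2.png',(330,140,420,245),6)"
```

```text
time: 0.82
position: [0.2967, 0.4038, 0.2166]
tool_rot: [0.526, 0.851, 0.0, 0.0]
ft_force: [-0.5, 1.6, -0.2]
grip_width: 0.0871
grip_force: 0.0
time: 1.45
position: [0.4514, 0.1988, 0.2005]
tool_rot: [0.836, 0.549, 0.0, -0.0]
ft_force: [-0.4, 0.6, -0.5]
grip_width: 0.0871
grip_force: 0.0
time: 2.08
position: [0.4984, -0.0564, 0.1543]
tool_rot: [0.944, 0.33, 0.0, 0.0]
ft_force: [0.8, -0.0, 0.5]
grip_width: 0.0869
grip_force: 0.0
time: 2.7
position: [0.5465, -0.3131, 0.108]
tool_rot: [0.944, 0.329, -0.0, -0.0]
ft_force: [-0.2, 0.6, -0.3]
grip_width: 0.087
grip_force: 0.0
time: 3.32
position: [0.5565, -0.3609, 0.0999]
tool_rot: [0.944, 0.33, -0.0, -0.0]
ft_force: [0.0, 0.6, 1.1]
grip_width: 0.0869
grip_force: 0.0
[[[-0.002, 0.001, 0.04, 0, 0, 0.1, 1], [0.0, -0.0, -0.0, 0, 0, -0.0, 1], [0.0, -0.0, -0.0, 0, 0, -0.0, 1], [0.0, -0.0, -0.0, 0, 0, -0.0, 1], [0.0, -0.0, -0.0, 0, 0, -0.0, 1]]]
end [ 0.55550365 -0.36295202  0.05993495] left 0.021855086282043606 y0 -51.421855086282044
```

View pics/t2.png

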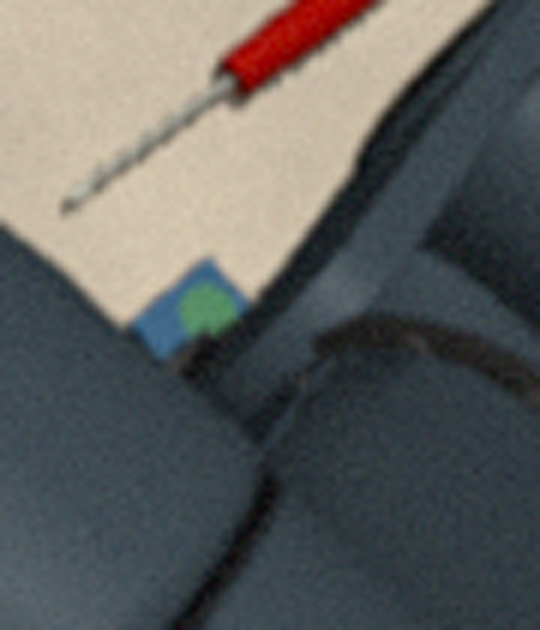

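The arm hides the slab from the top camera; only its far end shows, at about (195,310). The pose is consistent and there are 18 mm of clearance per side, so I'll descend and close gently.

```bash
python3 -m pendant '[[[-0.002,0.001,0.04,0,0,0,1],[0,0,0.03,0,0,0,1],[0,0,0.015,0,0,0,1],[0,0,0,0,0,0,1],[0,0,0,0,0,0,1]]]' 25
python3 -m pendant '[[[0,0,0,0,0,0,0.7],[0,0,0,0,0,0,0.6],[0,0,0,0,0,0,0.5],[0,0,0,0,0,0,0.4],[0,0,0,0,0,0,0.3]]]' 25
python3 -m pendant '[[[0,0,0,0,0,0,0.3],[0,0,0,0,0,0,0.3],[0,0,0,0,0,0,0.3],[0,0,0,0,0,0,0.3],[0,0,0,0,0,0,0.3]]]' 25
python3 -c "
from h import *
snap('scene','s2.png',(150,70,320,180),4.5)"
```

```text
time: 4.0
position: [0.5561, -0.3648, 0.0157]
tool_rot: [0.944, 0.33, 0.0, 0.001]
ft_force: [0.3, -0.1, -0.4]
grip_width: 0.0869
grip_force: 0.0
time: 4.62
position: [0.5554, -0.3644, 0.0146]
tool_rot: [0.944, 0.33, -0.0, 0.0]
ft_force: [1.0, 0.4, 1.6]
grip_width: 0.0497
grip_force: 25.0
time: 5.25
position: [0.5554, -0.3644, 0.0146]
tool_rot: [0.944, 0.33, -0.0, 0.0]
ft_force: [-1.6, -0.4, 0.8]
grip_width: 0.0494
grip_force: 25.0
```

View pics/s2.png

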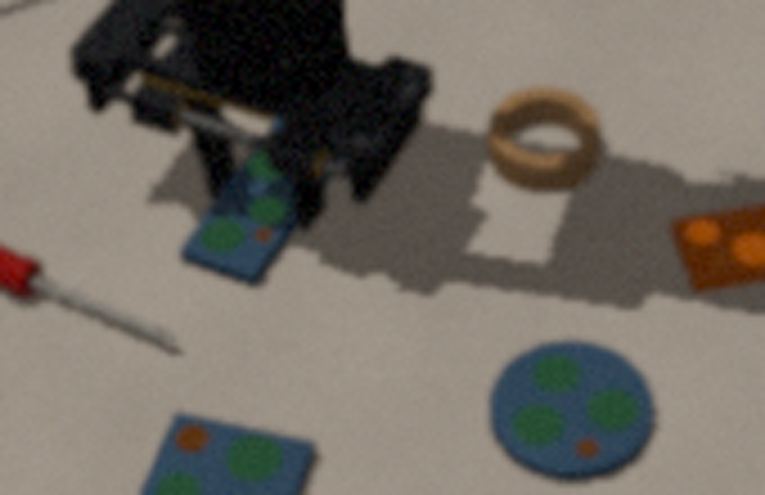

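The slab is gripped: width 49.5 mm, force 25 N, and the picture shows it between the fingers at about (245,220). Now I'll lift it and carry it to the jig.

```bash
python3 -m pendant '[[[0,0,-0.01,0,0,0,0.3],[0,0,-0.025,0,0,0,0.3],[0,0,-0.05,0,0,0,0.3],[0,0,-0.05,0,0,0,0.3],[0,0,0,0,0,0,0.3]]]' 25
python3 -c "
from plan import *
plan([(.486,.244,.15)],79.7,.3,.05)"
```

```text
time: 5.92
position: [0.558, -0.3665, 0.155]
tool_rot: [0.944, 0.33, 0.003, 0.005]
ft_force: [0.5, 0.6, -1.4]
grip_width: 0.0494
grip_force: 25.0
[[[0.025, -0.04, -0.0, 0, 0, -10.0, 0.3], [0.031, -0.035, -0.0, 0, 0, -10.0, 0.3], [0.038, -0.03, -0.0, 0, 0, -10.0, 0.3], [0.041, -0.022, -0.0, 0, 0, -10.0, 0.3], [0.045, -0.015, -0.0, 0, 0, -10.0, 0.3]]]
[[[0.047, -0.007, -0.0, 0, 0, -10.0, 0.3], [0.047, 0.002, -0.0, 0, 0, -10.0, 0.3], [0.046, 0.01, -0.0, 0, 0, -10.0, 0.3], [0.044, 0.017, -0.0, 0, 0, -10.0, 0.3], [0.041, 0.025, -0.0, 0, 0, -10.0, 0.3]]]
[[[0.035, 0.032, -0.0, 0, 0, -10.0, 0.3], [0.029, 0.037, -0.0, 0, 0, -10.0, 0.3], [0.023, 0.041, -0.0, 0, 0, -10.0, 0.3], [-0.0, 0.0, -0.0, 0, 0, -1.2, 0.3], [-0.0, 0.0, -0.0, 0, 0, -0.0, 0.3]]]
end [0.48552317 0.24372403 0.14993273] left 0.004397774034646362 y0 -51.50439777403465
```

```bash
python3 -m pendant '[[[0.025,-0.04,0,0,0,-10,0.3],[0.031,-0.035,0,0,0,-10,0.3],[0.038,-0.03,0,0,0,-10,0.3],[0.041,-0.022,0,0,0,-10,0.3],[0.045,-0.015,0,0,0,-10,0.3]]]'
python3 -m pendant '[[[0.047,-0.007,0,0,0,-10,0.3],[0.047,0.002,0,0,0,-10,0.3],[0.046,0.01,0,0,0,-10,0.3],[0.044,0.017,0,0,0,-10,0.3],[0.041,0.025,0,0,0,-10,0.3]]]'
python3 -m pendant '[[[0.035,0.032,0,0,0,-10,0.3],[0.029,0.037,0,0,0,-10,0.3],[0.023,0.041,0,0,0,-10,0.3],[0,0,0,0,0,-1.2,0.3],[0,0,0,0,0,0,0.3]]]'
python3 -m pendant '[[[0,0,0.03,0,0,0,0.3],[0,0,0.03,0,0,0,0.3],[0,0,0.02,0,0,0,0.3],[0,0,0,0,0,0,0.3],[0,0,0,0,0,0,0.3]]]'
python3 -c "
from plan import *
plan([(.486,.244,.04)],79.7,.3,.05)
M=Ro.from_quat(get_obs()['tool_rot']).as_matrix();print(M.round(3))
snap('scene','s3.png',(240,200,460,384),3.4)"
```

```text
time: 6.55
position: [0.5262, -0.1278, 0.1484]
tool_rot: [0.715, 0.7, -0.0, -0.001]
ft_force: [0.7, 0.7, -2.3]
grip_width: 0.0499
grip_force: 25.0
time: 7.18
position: [0.4983, 0.1069, 0.1485]
tool_rot: [0.352, 0.936, -0.0, -0.001]
ft_force: [0.6, 0.1, -2.5]
grip_width: 0.0497
grip_force: 25.0
time: 7.8
position: [0.482, 0.2454, 0.1486]
tool_rot: [0.09, 0.996, -0.001, -0.001]
ft_force: [0.5, -0.4, -2.5]
grip_width: 0.0496
grip_force: 25.0
time: 8.43
position: [0.4836, 0.2451, 0.07]
tool_rot: [0.091, 0.996, 0.0, 0.0]
ft_force: [0.2, -0.1, -2.2]
grip_width: 0.0494
grip_force: 25.0
[[[-0.003, -0.001, 0.03, 0, 0, -0.1, 0.3], [0.0, 0.0, -0.0, 0, 0, -0.0, 0.3], [0.0, 0.0, -0.0, 0, 0, -0.0, 0.3], [0.0, 0.0, -0.0, 0, 0, -0.0, 0.3], [0.0, 0.0, -0.0, 0, 0, -0.0, 0.3]]]
end [0.48641129 0.24360592 0.03998929] left 0.01251176303149179 y0 79.58748823696851
[[-0.984  0.181  0.001]
 [ 0.181  0.984  0.   ]
 [-0.001  0.    -1.   ]]
```

View pics/s3.png

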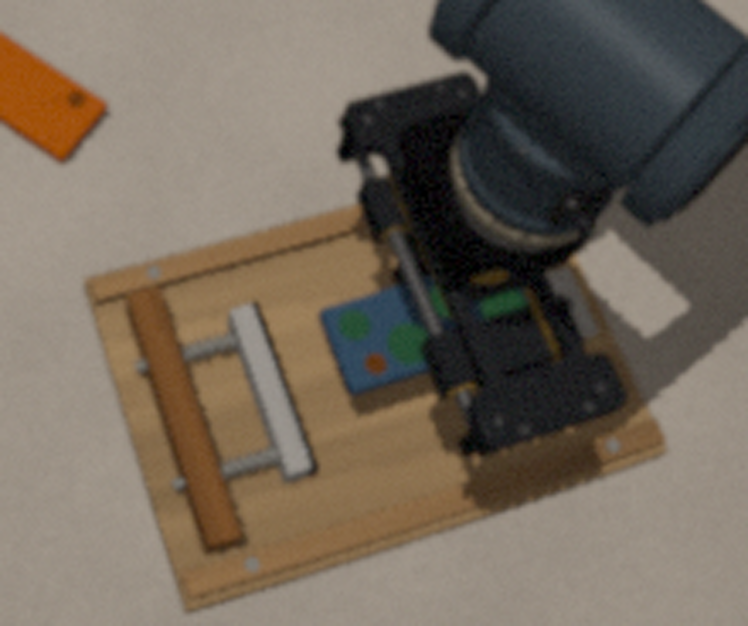

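This scene crop shows the slab held level. Its front end's top corners are at (323,311) and (350,393). The sprung bar's top runs from (250,303) and (230,312) to (315,467) and (287,475). I'll cross-check the geometry from these.

```bash
python3 - <<'E'
from pose import *
c=camera("scene");f=lambda uv,z:pix2w(c,crop(uv,3.4,(240,200)),z)
B=f([(250,303),(315,467),(230,312),(287,475)],.035);S=f([(323,311),(350,393)],.0674)
J=f([(88,288),(188,607),(663,450)],.022)
a=-.18;R=np.array([[np.cos(a),-np.sin(a)],[np.sin(a),np.cos(a)]]);t=np.array([.5075,.24])
for n,X in(("bar",B),("slab",S),("jig",J)): print(n,((X[:,:2]-t)@R).round(4).tolist())
print((get_obs()["position"][:2]-t)@R)
E
```

```text
bar [[0.0639, -0.0469], [0.0616, 0.0531], [0.0768, -0.0451], [0.0779, 0.0527]]
slab [[0.0342, -0.0207], [0.037, 0.0272]]
jig [[0.1492, -0.0868], [0.1501, 0.1018], [-0.137, 0.1038]]
[-0.02427338  0.00130948]
```

The two views agree: the slab lies on the bar's centreline, with a gap of about 26 mm. Lowering it now.

```bash
python3 -m pendant '[[[0,0,0.015,0,0,0,0.3],[0,0,0.015,0,0,0,0.3],[0,0,0.009,0,0,0,0.3],[0,0,0,0,0,0,0.3],[0,0,0,0,0,0,0.3]]]'
python3 -m pendant '[[[0,0,0.002,0,0,0,0.3],[0,0,0,0,0,0,0.3],[0,0,0.001,0,0,0,0.3],[0,0,0,0,0,0,0.3],[0,0,0,0,0,0,0.3]]]'
```

```text
time: 9.15
position: [0.4831, 0.246, 0.0305]
tool_rot: [0.09, 0.996, 0.0, 0.0]
ft_force: [-0.4, 0.5, -2.4]
grip_width: 0.0499
grip_force: 25.0
time: 9.78
position: [0.483, 0.2459, 0.0276]
tool_rot: [0.09, 0.996, -0.0, -0.0]
ft_force: [-1.1, -0.1, -2.6]
grip_width: 0.0494
grip_force: 25.0
```

```bash
python3 -m pendant '[[[0,0,0.001,0,0,0,0.3],[-0.005,0,0,0,0,0,0.3],[-0.008,0,0,0,0,0,0.3],[-0.005,0,0,0,0,0,0.3],[0,0,0,0,0,0,0.3]]]'
python3 -m pendant '[[[-0.003,0,0,0,0,0,0.3],[-0.002,0,0,0,0,0,0.3],[-0.002,0,0,0,0,0,0.3],[0,0,0,0,0,0,0.3],[0,0,0,0,0,0,0.3]]]'
python3 -m pendant '[[[-0.002,0,0,0,0,0,0.3],[-0.002,0,0,0,0,0,0.3],[-0.001,0,0,0,0,0,0.3],[0,0,0,0,0,0,0.3],[0,0,0,0,0,0,0.3]]]'
```

```text
time: 10.4
position: [0.5021, 0.2426, 0.0266]
tool_rot: [0.09, 0.996, 0.0, 0.001]
ft_force: [0.3, 0.1, -1.6]
grip_width: 0.0498
grip_force: 25.0
time: 11.02
position: [0.5077, 0.2414, 0.0266]
tool_rot: [0.09, 0.996, -0.0, 0.0]
ft_force: [-0.7, -0.2, 0.6]
grip_width: 0.0496
grip_force: 25.0
time: 11.65
position: [0.5102, 0.2408, 0.0265]
tool_rot: [0.09, 0.996, -0.0, -0.002]
ft_force: [-6.4, 2.5, 4.9]
grip_width: 0.0499
grip_force: 25.0
```

```bash
python3 -m pendant '[[[-0.002,0,-0.0005,0,0,0,0.3],[-0.002,0,0,0,0,0,0.3],[-0.001,0,0,0,0,0,0.3],[0,0,0,0,0,0,0.3],[0,0,0,0,0,0,0.3]]]'
python3 -m pendant '[[[-0.001,0,0,0,0,0,0.3],[-0.001,0,0,0,0,0,0.3],[-0.001,0,0,0,0,0,0.3],[0,0,0,0,0,0,0.3],[0,0,0,0,0,0,0.3]]]'
python3 -c "
from h import *
snap('scene','s4.png',(265,270,385,384),6)"
```

```text
time: 12.28
position: [0.5134, 0.2402, 0.0266]
tool_rot: [0.09, 0.996, -0.0, -0.004]
ft_force: [-8.0, 3.7, 3.3]
grip_width: 0.0495
grip_force: 25.0
time: 12.9
position: [0.5146, 0.2399, 0.0266]
tool_rot: [0.09, 0.996, -0.001, -0.006]
ft_force: [-10.8, 5.0, 6.2]
grip_width: 0.0499
grip_force: 25.0
```

View pics/s4.png

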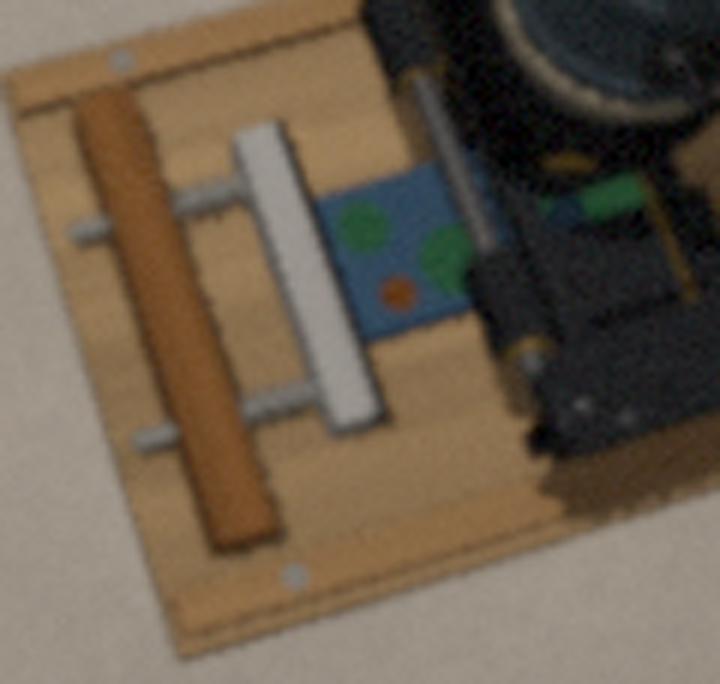

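The bar has moved back and the slab's end is centred on it, at about (345,268). The bar's top now runs from (283,125) and (237,135) to (383,412) and (328,430). I'll measure the travel by matching the bar against the first picture.

```bash
cat > trav.py <<'E'
from pose import *
# bar mask in a rectified jig-frame view of plane z=.035, 0.25 mm per px
a=-.18;R=np.array([[np.cos(a),-np.sin(a)],[np.sin(a),np.cos(a)]]);t=np.array([.5075,.24])
def prof(c,im):
    xs=np.arange(.04,.115,.00025);ys=np.arange(-.035,.042,.001)
    ys=ys[(ys<-.03)|(ys>.033)]
    m=np.array([[w2pix(c,np.append(t+R@np.array([x,y]),.035)) for y in ys] for x in xs],np.float32)
    g=cv2.remap(im,m,None,cv2.INTER_LINEAR).astype(float)
    return xs,g[:,:,0].mean(1)   # blue channel: aluminium bright, wood dark
def edges(xs,p):
    i=p.argmax();h=(p.max()+np.median(p))/2
    lo=i
    while p[lo]>h: lo-=1
    hi=i
    while p[hi]>h: hi+=1
    return xs[lo],xs[hi]
if __name__=="__main__":
    for n,f in(("scene","scene1.png"),("top","top1.png")):
        c=camera(n);i0=cv2.resize(cv2.imread("pics/"+f),(512,384),interpolation=cv2.INTER_AREA)
        i1=np.ascontiguousarray(np.array(c["img"])[:,:,::-1])
        e0=edges(*prof(c,i0));e1=edges(*prof(c,i1));print(n,np.round(e0,4),np.round(e1,4),"travel",np.subtract(e1,e0).round(4))
    o=get_obs();print("TCP in jig",(o["position"][:2]-t)@R,o["ft_force"])
E
python3 trav.py
```

```text
scene [0.064 0.077] [0.0713 0.0848] travel [0.0073 0.0078]
top [0.0633 0.0765] [0.0708 0.0848] travel [0.0075 0.0083]
TCP in jig [0.00706625 0.00114126] [-10.61531091   5.28627987   6.25371747]
```

The travel is 7.5–8 mm, about 6 N. The tool leans 0.7° back under the load, so the slab's nose presses on the board. I'll level it, ease the downward force and push about 5 mm more.

```bash
python3 -m pendant '[[[0,0,-0.0005,0,-0.4,0,0.3],[-0.001,0,0,0,-0.3,0,0.3],[-0.001,0,0,0,0,0,0.3],[-0.001,0,0,0,0,0,0.3],[0,0,0,0,0,0,0.3]]]'
python3 -m pendant '[[[-0.001,0,0,0,0,0,0.3],[-0.001,0,0,0,0,0,0.3],[0,0,0,0,0,0,0.3],[0,0,0,0,0,0,0.3],[0,0,0,0,0,0,0.3]]]'
python3 trav.py; python3 -c "
from h import *
print(get_obs()['tool_rot'])"
```

```text
time: 13.68
position: [0.5165, 0.2395, 0.0266]
tool_rot: [0.09, 0.996, -0.001, -0.001]
ft_force: [-11.8, 6.6, 3.9]
grip_width: 0.05
grip_force: 25.0
time: 14.3
position: [0.5174, 0.2393, 0.0266]
tool_rot: [0.09, 0.996, -0.001, -0.002]
ft_force: [-12.6, 8.0, 6.2]
grip_width: 0.0496
grip_force: 25.0
scene [0.064 0.077] [0.074  0.0875] travel [0.01   0.0105]
top [0.0633 0.0765] [0.073  0.0875] travel [0.0098 0.011 ]
TCP in jig [0.00992776 0.00105179] [-13.35128062   7.86726367   5.8197073 ]
[ 0.09001207  0.99593843 -0.00136034 -0.00162086]
```

```bash
python3 -m pendant '[[[-0.001,0,-0.0005,0,0,0,0.3],[-0.001,0,0,0,-0.2,0,0.3],[-0.001,0,0,0,0,0,0.3],[0,0,0,0,0,0,0.3],[0,0,0,0,0,0,0.3]]]'
python3 -m pendant '[[[0,0,0,0,0,0,0.3],[0,0,0,0,0,0,0.3],[0,0,0,0,0,0,0.3],[0,0,0,0,0,0,0.3],[0,0,0,0,0,0,0.3]]]'
python3 trav.py; python3 -c "
from h import *
print(get_obs()['tool_rot'])
snap('scene','s5.png',(265,270,385,384),6)"
```

```text
time: 15.02
position: [0.5198, 0.2388, 0.0266]
tool_rot: [0.09, 0.996, -0.002, -0.001]
ft_force: [-12.1, 8.0, 3.1]
grip_width: 0.0495
grip_force: 25.0
time: 15.65
position: [0.5198, 0.2388, 0.0266]
tool_rot: [0.09, 0.996, -0.002, -0.001]
ft_force: [-13.1, 8.4, 4.1]
grip_width: 0.0496
grip_force: 25.0
scene [0.064 0.077] [0.0765 0.09  ] travel [0.0125 0.013 ]
top [0.0633 0.0765] [0.075 0.091] travel [0.0118 0.0145]
TCP in jig [0.01234616 0.00107006] [-12.92711987   8.0394992    3.8244957 ]
[ 9.01146849e-02  9.95930060e-01 -1.55214797e-03 -5.00200637e-04]
```

View pics/s5.png

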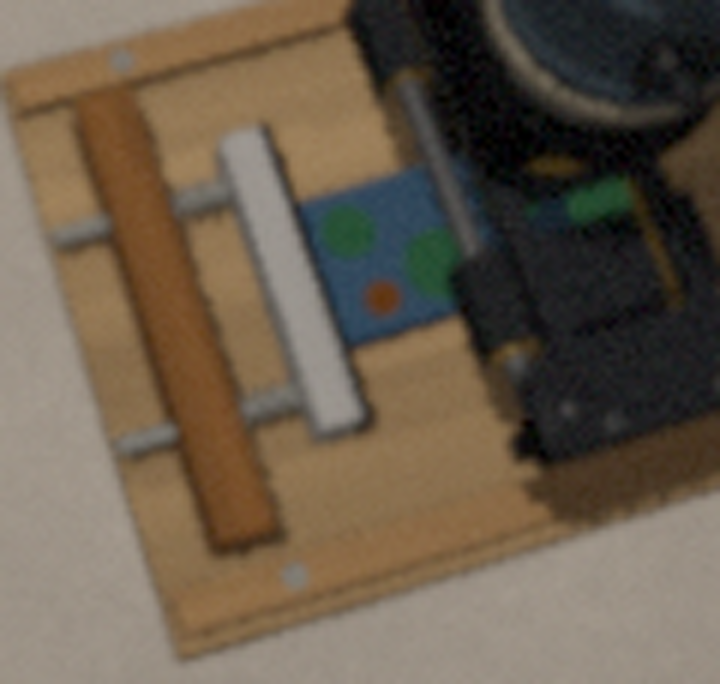

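The bar's travel is now about 12.7 mm, roughly 10 N, and the slab is flat, square and centred. There is still about 5.5 N sideways on the wrist, so I'll relieve it slightly and check once more.

```bash
python3 -m pendant '[[[0,0.0005,0,0,0,0,0.3],[0,0.0005,0,0,0,0,0.3],[0,0,0,0,0,0,0.3],[0,0,0,0,0,0,0.3],[0,0,0,0,0,0,0.3]]]'
python3 trav.py
```

```text
time: 16.42
position: [0.5198, 0.2389, 0.0266]
tool_rot: [0.09, 0.996, -0.002, -0.001]
ft_force: [-13.0, 3.3, 3.0]
grip_width: 0.0497
grip_force: 25.0
scene [0.064 0.077] [0.0765 0.09  ] travel [0.0125 0.013 ]
top [0.0633 0.0765] [0.075 0.091] travel [0.0118 0.0145]
TCP in jig [0.01233119 0.00110451] [-12.77562432   4.92174227   3.48743371]
```

The sideways force is down, and the travel is steady at about 12.5 mm. Handing in.

```bash
python3 -c "
from rig import hand_in
print(hand_in())"
```

```text
the job is handed in; nothing more can be done
None
```

I handed the job in still holding the long glass slab flat, centred and square in the jig; the sprung bar is pushed back about 12.5 mm, roughly 10 N by its spring rate, with a 25 N grip, and the hand-in gave no verdict.

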